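# Fit the keyed sanding drum and hold it home

### The job

Swing the spindle sander's guard right out, about a quarter turn, so the hub is clear. Then take the keyed drum (the wide one with the wing grip and pointer) from the rack, put its shaft into the hub, turn it until the key slips into the keyway, and push on against the ejector spring until the drum sits flat on the hub. Finish while still gripping it and holding it pressed fully home, so that I can tighten the set screw; do not let go, leave the guard out, and leave the other things on the bench where they are.

Things in the scene. Friction and masses are not known exactly. Their poses are not given: they have to be found in the camera images.
- drum: keyed sanding drum, rust-brown, the wider of the two in the rack (54 mm across, 40 mm tall), about 0.3 kg, upright, with 8 mm side play in the rack. Origin: centre of the drum's underside, which rests on the rack; z up along its axis. Key, pointer and wing grip lie along x. Pointer: flat steel, 8 mm wide, at the drum's top edge, out to 42 mm from the axis on +x, right above the key.
- drum_wing (a point): middle of the dark wing grip on top of the drum, 58 mm above the drum's origin, same axes: 44 mm long along x, 24 mm wide along y, 36 mm tall, standing on the drum's flat top (40 mm above the origin)
- drum_tip (a point): lower end of the drum's steel shaft, 44 mm below the drum's origin, same axes. Shaft 18 mm in diameter, its last 4 mm tapered to 12 mm. The key, 6 mm wide, stands out on +x to 14 mm from the axis, from 16 to 42 mm above this tip; the lowest 16 mm are plain, so they enter the bore at any angle.
- hub_mouth (a point): centre of the upper face of the sander's hub, a steel block 56 mm square, face 95 mm above the bench and 25 mm above the sander's 260 mm square table plate; z up. A bore 20.4 mm across goes down from it, no chamfer; a keyway 8.5 mm wide in its wall on this frame's +x, out to 16.5 mm from the axis. Spindle locked. Home: drum origin at this point, its x along this x.
- ejector_top (a point): top of the spring ejector inside the bore, 32 mm below the hub's face at rest, so met by the shaft 12 mm before home; it gives way at 0.9 N per mm, about 11 N when the drum is home. Let go, the drum rises by some 7 to 10 mm.
- guard (a joint): swing guard of the sander, turning about a vertical axis: 0 = its disc is centred over the hub, 1.57 = a quarter turn clockwise seen from above, with the disc out beyond the sander's +y side; stops at -0.3 and 1.75. Starts within 0.25 of 0. Stays where it is left (about 1 N at the knob moves it).
- guard_hinge (a point): hinge axis of the guard, on a post at the +x +y corner of the sander, 148 mm from the knob's axis; this point is at the guard's underside, 120 mm above the bench
- guard_knob (a point): centre of the upright round wooden knob on the guard's disc, 22 mm in diameter, 36 mm tall, from 128 to 164 mm above the bench (this point 146 mm). The disc under it is 90 mm across and 8 mm thick (120 to 128 mm above the bench).
- rack: wooden rack block, 210 x 85 x 60 mm, heavy, on the bench to the robot's right; origin under its centre, long side along x, two holes 35 mm across, 110 mm apart along x, 54 mm deep, one drum standing in each (which in which varies)
- slim_drum: the other drum in the rack, not for this job: 44 mm across, 59 mm tall above the rack, with a small round knob and no pointer; origin at the centre of the drum's underside
- chisel: carving chisel lying flat, wooden handle, 200 mm long
- wrench: steel wrench lying flat, 150 mm long
- mallet: turned wooden carver's mallet standing on its head, 84 mm across, 155 mm tall; origin under its foot
- sleeve: loose abrasive sleeve, a tube 60 mm across and 50 mm tall; origin at its underside
- sanding_block: cork sanding block, 110 x 65 x 26 mm
- tin: steel tin, 100 mm across, 100 mm tall; origin under its foot
- glue: yellow glue bottle, 52 mm across, 130 mm tall; origin under its foot
There are look-alikes about, which are no part of the job. What is shaped like the drum but green or turquoise is not meant.

How it is judged:
On the way, in this order (a step that is already met when the one before it is completed fails the run):
1. the guard is swung clear of the hub (value of joint guard above 1 rad), for 0.2 s.
2. the end of the drum's shaft is in the hub's bore (z of drum in the frame of hub_mouth below 0.036 m and horizontal distance between drum and hub_mouth below 0.004 m), for 0.1 s.
At the end, for the whole second after the job is handed in: The gripper holds the drum (over 2 N) still and pressed home: underside within 3 mm of the hub face and drum within 3 mm of its axis, key within 0.15 rad of the keyway, upright within 0.06 rad; the guard still out by more than 1.0 rad (value of joint guard above 1 rad and z of drum in the frame of hub_mouth below 0.003 m and horizontal distance between drum and hub_mouth below 0.003 m and angle between the x axis of drum and the x axis of hub_mouth, either way round below 0.15 rad and angle between drum's own z axis and vertical below 0.06 rad and contact force between the fingers and drum above 2 N and linear speed of drum below 0.02 m/s); the arm keeps its last pose, push and grip.
It fails at once if a bystander was pushed more than 40 mm from its place (distance of any of slim_drum, chisel, wrench, mallet, sleeve, sanding_block, tin, glue from where it was at the start of the episode above 0.04 m).
It also fails if it takes over 62 s, if anything falls off the work surface, if the arm or the gripper's body presses on something with over 40 N, if the wrist force passes 120 N, or if a joint passes its speed limit or range.

### The arm

A 6-joint arm with a two-finger parallel gripper is mounted at the origin on the work surface. World frame = base frame: x ahead of the robot, y to its left, z up, the work surface at z = 0. Lengths are in m, angles in rad, forces in N, time in s.
With the tool pointing down it reaches from about 0.35 to 0.85 m from the base axis. Payload 8.1 kg.
Tool frame: the origin (TCP) lies at the very end of the fingers, on their centre line; the grasp point (between the pads) lies 19 mm behind it; z points along the fingers, y is the direction in which the jaws open and shut (so a half turn about z gives the same grasp; the last joint's range is limited). The gripper opens to 93 mm and grips with 3 to 60 N. Pads are 15 mm wide; open, the fingers measure 128 mm over their backs; the gripper's body (75 mm by 188 mm) begins 65 mm behind the grasp point.
Start: joints at [-1.407, 0.13, 1.488, -0, 1.523, -0.085], TCP at [0.148, -0.582, 0.219] pointing down, gripper open.
Joint ranges: [-2.96, 2.96], [-0.89, 2.26], [0.02, 2.5], [-1.34, 4.48], [0, 2.73], [-2.66, 2.66]. Speed limits (rad/s): [2.39, 2.39, 2.79, 3.14, 3.14, 3.14].

### API

Orientations are given as a rotation vector (axis times angle).
In Python, from plant import * gives the robot as it stands.
- The arm moves only by the tool apply_moves, never from a script. Its argument "commands" is one flat list of numbers, 7 for each row, row after row: the shift along the world's x, y, z in cm, then the turn, a rotation vector about the world's x, y, z in rad, then the finger opening in cm, from 0 to 9.3. A call has 1 to 8 rows; each row shifts and turns the pose as measured when the row begins; what a row does not reach is not made up. A row lasts 1/8 s, in which the tool goes at most 62.5 mm and 10.7 degrees, less where a joint would pass 70% of its speed; a pose out of reach is approached as far as the arm can. A call with a gripper value outside its range is refused whole. The fingers move at their own pace and stop on an object; "squeeze" is the grip in N (left out, the last holds). Time passes only in rows, so rows that do not move let the fingers close. It gives the time, the measured TCP pose, the force and the opening at its end, in the units of the state.
- read_state(): the state, without advancing time (a new reading comes with each control period).
- read_camera(name): name is "side" or "top"; returns (picture, depth): 420x560x3 uint8, blue, green, red; 420x560 float32, m along the optical axis (not along the pixel's ray), 0 where there is no reading.
- camera_model(name): a dict with "intrinsics" (3x3 intrinsics, pixels), "R" (3x3) and "t" (3): a world point X has camera coordinates R X + t. Camera axes: x right, y down, z forward; pixel columns grow to the right and rows downward; lengths in m; the calibration is good to about 2 mm. A picture is of the moment at which its call begins. camera_model takes no time and is no camera call.
- close_job(): hands the job in, once; it reports no verdict.
Trained networks look in the newest picture that a camera, given by its name, has taken for a name from the list of things; names that differ only in an ending like _2 or _b are one class to them, and where a whole thing is asked for, a point or a joint stands for the part that bears it (a point fixed in the world has none). Each returns a list of dicts, best first, with "conf" (0 to 1); they miss things now and then, are a little off and sometimes report something else, mostly with a low value. They report only what shows in the picture. A call takes as long as a camera call. They do not tell look-alikes from the thing itself.
- find_in(query, camera): "point" ([x, y, z] in m, in the coordinates of the camera as it stood for that picture, good to about 4 mm: the middle of the surface that is visible of it).
- cut_out(query, camera): "mask" (420x560 bool, what is visible of it).
- spot_point(query, camera): "point" ([x, y, z] in m, in the coordinates of the camera as it stood for that picture, good to about 4 mm: a listed point, or the origin of a listed thing).
The state is a dict: "t": time; "q": joint angles; "dq": joint speeds; "joint_torque": joint torques, N m; "tool_pos": TCP position; "orientation": TCP orientation; "force": force on the tool from outside, world axes, zero at the start; "wrist_torque": the same for the moment, N m; "opening": finger opening in m.
Only numpy, scipy, OpenCV 4.12 (cv2) and the standard library are available. Lean on these libraries where they do the work, as an engineer would, in place of code of your own. Each camera call takes 0.05 s, during which the arm holds its last target. There are 200 camera calls.

## Working session

There is one attempt and no reset: what is moved stays moved. The work goes in short steps, Python scripts to look and compute and a tool call to move; the robot and the scene stay as the last step left them, time stands still between calls to the robot, and variables do not carry over. Pictures are saved under pics/ and viewed, about 8 in all and at most 12, crops included, and the job is handed in when it is done.

Besides the shell and the picture viewer there is one more tool, called after "Emit:" as name(argument=value, ...) on one line, values as JSON. apply_moves: Moves the arm, as the interface text tells. Its arguments: {"type":"object","properties":{"commands":{"type":"array"},"squeeze":{"type":"number"}},"required":["commands"]}

```bash
ls; mkdir -p pics; cat > h.py <<'E'
from plant import *
import numpy as np, cv2
def w(cam,p):
    m=camera_model(cam); return np.array(m["R"]).T@(np.array(p)-np.array(m["t"]))
def px(cam,X):
    m=camera_model(cam); c=np.array(m["R"])@np.array(X)+np.array(m["t"]); u=np.array(m["intrinsics"])@c; return u[:2]/u[2]
def cloud(cam,d):
    m=camera_model(cam);K=np.array(m["intrinsics"]);v,u=np.indices(d.shape)
    c=np.stack([(u-K[0,2])/K[0,0]*d,(v-K[1,2])/K[1,1]*d,d],-1)
    return (c-np.array(m["t"]))@np.array(m["R"])
E
python3 - <<'E'
from h import *
s=read_state();print({k:np.round(v,3) for k,v in s.items()})
for c in("side","top"):
    im,d=read_camera(c);cv2.imwrite(f"pics/{c}0.png",im)
    m=camera_model(c);print(c,np.round(-np.array(m["R"]).T@np.array(m["t"]),3),np.round(m["R"],2).tolist(),np.round(m["intrinsics"],0).tolist())
    for q in("drum","drum_wing","hub_mouth","guard_hinge","guard_knob","slim_drum","rack"):
        for r in spot_point(q,c)[:3]:
            X=w(c,r["point"]);print(c,q,round(r["conf"],2),X.round(3),px(c,X).round())
E
```

```text
pics
{'t': np.float64(0.0), 'q': array([-1.407,  0.131,  1.489, -0.   ,  1.523, -0.085]), 'dq': array([-0.001, -0.   , -0.   ,  0.001, -0.002, -0.001]), 'joint_torque': array([ 1.0000e-03, -5.5984e+01, -4.9176e+01,  7.7000e-02,  3.6000e-02,
       -0.0000e+00]), 'tool_pos': array([ 0.148, -0.581,  0.218]), 'orientation': array([-3.116, -0.39 ,  0.   ]), 'force': array([-0.362,  0.379, -0.665]), 'wrist_torque': array([-0.042,  0.064,  0.024]), 'opening': np.float64(0.093)}
side [0.437 0.888 0.838] [[-0.99, -0.11, -0.0], [-0.07, 0.64, -0.76], [0.09, -0.76, -0.65]] [[436.0, 0.0, 276.0], [0.0, 436.0, 203.0], [0.0, 0.0, 1.0]]
side drum 0.86 [ 0.421 -0.26   0.057] [323. 157.]
side drum 0.82 [ 0.298 -0.299  0.047] [361. 155.]
side drum 0.8 [ 0.387 -0.138  0.049] [333. 184.]
side drum_wing 0.97 [ 0.387 -0.141  0.106] [334. 167.]
side drum_wing 0.71 [ 0.301 -0.303  0.102] [362. 140.]
side drum_wing 0.71 [ 0.503 -0.139  0.101] [294. 167.]
side hub_mouth 0.91 [0.495 0.109 0.095] [289. 227.]
side hub_mouth 0.6 [ 0.736 -0.168  0.003] [220. 182.]
side guard_hinge 0.96 [0.582 0.227 0.119] [245. 252
[... 441 characters left out ...]
209.0], [0.0, 0.0, 1.0]]
top drum 0.95 [ 0.299 -0.296  0.041] [396. 306.]
top drum 0.75 [ 0.427 -0.265  0.058] [384. 258.]
top drum 0.75 [ 0.386 -0.137  0.043] [336. 273.]
top drum_wing 0.84 [ 0.302 -0.303  0.103] [406. 307.]
top drum_wing 0.69 [ 0.507 -0.141  0.102] [340. 227.]
top drum_wing 0.63 [ 0.386 -0.134  0.102] [338. 274.]
top hub_mouth 0.55 [0.487 0.11  0.093] [243. 235.]
top hub_mouth 0.4 [ 0.424 -0.26   0.119] [389. 259.]
top guard_hinge 0.65 [0.586 0.229 0.123] [196. 196.]
top guard_knob 0.73 [0.508 0.099 0.147] [247. 225.]
top guard_knob 0.73 [ 0.479 -0.269 -0.003] [380. 240.]
top slim_drum 0.69 [ 0.531 -0.278  0.064] [388. 219.]
top rack 0.67 [ 0.478 -0.272 -0.003] [381. 240.]
```

```bash
python3 - <<'E'
import cv2
a=cv2.imread("pics/top0.png");cv2.imwrite("pics/top0b.png",cv2.resize(a,(800,600),interpolation=cv2.INTER_CUBIC))
a=cv2.imread("pics/side0.png")[100:330,180:400];cv2.imwrite("pics/side0b.png",cv2.resize(a,None,fx=2.6,fy=2.6,interpolation=cv2.INTER_CUBIC))
E
```

```text
(no output)
```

View pics/top0b.png

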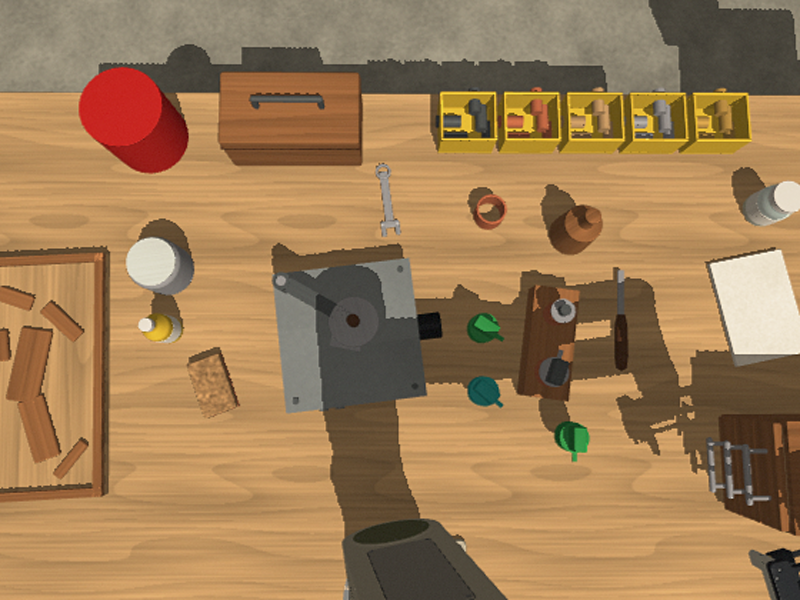

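View pics/side0b.png

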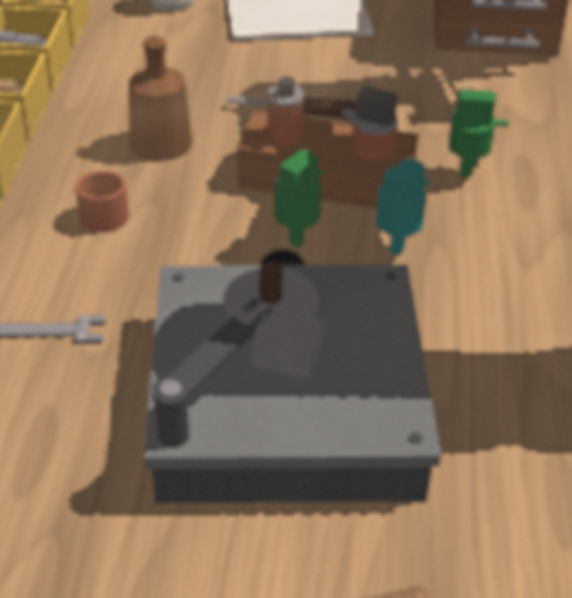

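Candidates in the top view (800×600 view): green (483,327), teal (484,391) and green (572,438) are look-alikes. The slim drum with the round knob is at (563,311). The rust-brown drum with the dark wing, in the rack at (556,372), is the one I want. Next: a close crop to check that choice and find the pointer, and a measurement of the plate yaw.

```bash
python3 - <<'E'
from h import *
P=[];out=[]
for c,(r0,r1,c0,c1) in (("top",(225,285,355,415)),("side",(125,185,290,350))):
    im,d=read_camera(c);X=cloud(c,d)
    out.append(cv2.resize(im[r0:r1,c0:c1],(400,400),interpolation=cv2.INTER_CUBIC))
    m=(abs(X[...,2]-.070)<.004)&(abs(X[...,0]-.5)<.2)&(abs(X[...,1]-.1)<.2)&(d>0)
    pts=X[m][:,:2].astype(np.float32);r=cv2.minAreaRect(pts);print(c,"plate",r,len(pts))
    # drum top/pointer & wing
    near=(np.hypot(X[...,0]-.424,X[...,1]+.262)<.06)&(d>0)
    for lo,hi,n in((.122,.145,"wing"),(.088,.106,"top+pointer")):
        k=near&(X[...,2]>lo)&(X[...,2]<hi);p=X[k]
        print(c,n,len(p),p.mean(0).round(4),np.percentile(p[:,2],[5,50,95]).round(3))
        if n=="wing":
            p=p[:,:2].astype(np.float32);print(cv2.minAreaRect(p))
        else:
            rr=np.hypot(p[:,0]-.424,p[:,1]+.262);f=p[rr>.030];print((f).round(3).tolist()[:30])
    # guard disc
    k=(X[...,2]>.122)&(X[...,2]<.132)&(np.hypot(X[...,0]-.51,X[...,1]-.096)<.07);print("disc",X[k].mean(0).round(3),k.sum(),cv2.minEnclosingCircle(X[k][:,:2].astype(np.float32)))
cv2.imwrite("pics/c1.png",np.hstack(out))
E
```

```text
top plate ((0.4923474192619324, 0.11166919767856598), (0.26053985953330994, 0.2605929672718048), 6.960671901702881) 7459
top wing 188 [ 0.4212 -0.2601  0.1348] [0.127 0.135 0.139]
((0.4211292266845703, -0.26204031705856323), (0.024981971830129623, 0.04389847815036774), 69.40650177001953)
top top+pointer 169 [ 0.425  -0.2541  0.0991] [0.093 0.099 0.104]
[[0.46, -0.273, 0.097], [0.46, -0.276, 0.098], [0.46, -0.277, 0.104], [0.457, -0.273, 0.099], [0.457, -0.274, 0.104], [0.457, -0.278, 0.098], [0.455, -0.271, 0.097], [0.455, -0.272, 0.102], [0.455, -0.276, 0.096], [0.455, -0.278, 0.099], [0.452, -0.274, 0.103], [0.452, -0.278, 0.098]]
disc [0.513 0.103 0.128] 976 ((0.5169495940208435, 0.10838521271944046), 0.05586700513958931)
side plate ((0.49128827452659607, 0.1122502014040947), (0.26058611273765564, 0.2656248211860657), 7.023317337036133) 5996
side wing 111 [ 0.4204 -0.255   0.1319] [0.124 0.133 0.137]
((0.41999274492263794, -0.2594442665576935), (0.026717113330960274, 0.04418066889047623), 72.59394836425781)
side top+pointer 135 [ 0.4245 -0.2479  0.0974] [0.09  0.098 0.104]
[[0.458, -0.279, 0.099], [0.46, -0.274, 0.099], [0.457, -0.272, 0.1], [0.454, -0.277, 0.098], [0.46, -0.273, 0.096], [0.457, -0.267, 0.099], [0.454, -0.274, 0.096], [0.395, -0.247, 0.102], [0.401, -0.242, 0.102], [0.398, -0.244, 0.097], [0.394, -0.255, 0.09], [0.419, -0.232, 0.1], [0.416, -0.233, 0.1], [0.407, -0.235, 0.098], [0.416, -0.232, 0.096], [0.403, -0.239, 0.093], [0.4, -0.24, 0.092], [0.421, -0.232, 0.092], [0.415, -0.232, 0.093], [0.412, -0.234, 0.092], [0.409, -0.234, 0.092], [0.403, -0.237, 0.09], [0.415, -0.233, 0.088]]
disc [0.511 0.112 0.127] 706 ((0.517875075340271, 0.10750474035739899), 0.055640239268541336)
```

View pics/c1.png

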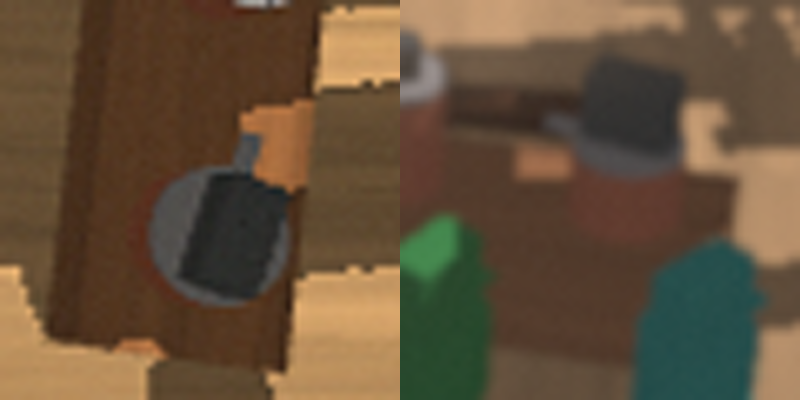

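The crop confirms it: a rust-brown drum with a grey top and dark wing, and a steel pointer towards +x and slightly −y (left crop, about (247,150)). Wing at about (0.4205,−0.2610), yaw about −0.35. Hub at about (0.492,0.112), yaw 0.122. The knob is at about (0.511,0.096) with the guard near −0.16, so I go to it first.

Emit:
apply_moves(commands=[3,5.65,0.2,0,0,0,9.3,3,5.65,0.2,0,0,0,9.3,3,5.65,0.2,0,0,0,9.3,3,5.65,0.2,0,0,0,9.3,3,5.65,0.2,0,0,0,9.3,3,5.65,0.2,0,0,0,9.3,3,5.65,0.2,0,0,0,9.3,3,5.65,0.2,0,0,0,9.3], squeeze=10)

```text
t: 1.9
tool_pos: [0.3807, -0.1372, 0.2332]
orientation: [3.118, 0.377, 0.006]
force: [1.8, -1.1, -0.0]
opening: 0.0933
```

Emit:
apply_moves(commands=[2.7,4.9,0,0,0,0,9.3,2.7,4.9,0,0,0,0,9.3,2.7,4.9,0,0,0,0,9.3,2.7,4.9,0,0,0,0,9.3,2,3.5,0,0,0,0,9.3,0,0,0,0,0,0,9.3])

```text
t: 2.65
tool_pos: [0.5131, 0.1064, 0.2349]
orientation: [3.116, 0.386, 0.015]
force: [0.3, -0.6, 0.3]
opening: 0.0929
```

Down to the knob, then close.

Emit:
apply_moves(commands=[-0.2,-1.0,-4,0,0,0,9.3,0,0,-4,0,0,0,9.3,0,0,-1.8,0,0,0,4,0,0,0,0,0,0,2,0,0,0,0,0,0,1.5,0,0,0,0,0,0,1.5,0,0,0,0,0,0,1.5])

```text
t: 3.52
tool_pos: [0.5135, 0.0941, 0.1408]
orientation: [3.114, 0.385, 0.028]
force: [0.3, 0.4, 0.3]
opening: 0.0477
```

Emit:
apply_moves(commands=[0,0,0,0,0,0,1.5,0,0,0,0,0,0,1.5,0,0,0,0,0,0,1.5,0,0,0,0,0,0,1.5,0,0,0,0,0,0,1.5])

```text
t: 4.15
tool_pos: [0.5145, 0.0951, 0.142]
orientation: [3.115, 0.386, 0.032]
force: [0.8, 1.7, -0.1]
opening: 0.0217
```

```bash
python3 - <<'E'
import numpy as np
h=np.array([.584,.228]);a0=np.arctan2(.0955-.228,.5135-.584);print(np.degrees(a0))
e=np.linspace(a0,np.radians(52-90-180),13)
p=h+.148*np.c_[np.cos(e),np.sin(e)];print(p.round(3).tolist());print((np.diff(p,axis=0)*100).round(1).tolist())
E
```

```text
-118.01634764408566
[[0.514, 0.097], [0.496, 0.109], [0.48, 0.123], [0.466, 0.139], [0.454, 0.157], [0.445, 0.177], [0.439, 0.197], [0.436, 0.219], [0.436, 0.24], [0.44, 0.261], [0.446, 0.282], [0.455, 0.301], [0.467, 0.319]]
[[-1.8, 1.1], [-1.6, 1.4], [-1.4, 1.6], [-1.2, 1.8], [-0.9, 2.0], [-0.6, 2.1], [-0.3, 2.1], [0.0, 2.2], [0.3, 2.1], [0.6, 2.1], [0.9, 1.9], [1.2, 1.8]]
```

Knob gripped (21.7 mm opening). Next, swing it along the arc.

Emit:
apply_moves(commands=[-1.8,1.1,0,0,0,0,1.5,-1.6,1.4,0,0,0,0,1.5,-1.4,1.6,0,0,0,0,1.5,-1.2,1.8,0,0,0,0,1.5,-0.9,2.0,0,0,0,0,1.5,-0.6,2.1,0,0,0,0,1.5])

```text
t: 4.9
tool_pos: [0.4344, 0.1892, 0.1414]
orientation: [3.103, 0.374, 0.019]
force: [-3.0, -2.7, 3.0]
opening: 0.0217
```

Emit:
apply_moves(commands=[0.0,2.4,0,0,0,0,1.5,0.0,2.2,0,0,0,0,1.5,0.3,2.1,0,0,0,0,1.5,0.6,2.1,0,0,0,0,1.5,0.9,1.9,0,0,0,0,1.5,1.2,1.8,0,0,0,0,1.5,1,1,0,0,0,0,1.5,0,0,0,0,0,0,1.5])

```text
t: 5.9
tool_pos: [0.4696, 0.3264, 0.1407]
orientation: [3.097, 0.374, 0.004]
force: [2.2, -1.4, 1.3]
opening: 0.0219
```

Emit:
apply_moves(commands=[0,0,0,0,0,0,6,0,0,0,0,0,0,6,0,0,0,0,0,0,6,0,0,3,0,0,0,6,0,0,5,0,0,0,9.3,0,-3,3,0,0,0,9.3,-0.5,-5.5,0,0,0,0,9.3,-0.5,-5.5,0,0,0,0,9.3])

```text
t: 6.9
tool_pos: [0.4564, 0.1823, 0.2526]
orientation: [3.093, 0.379, 0.001]
force: [0.7, -0.4, -0.3]
opening: 0.0919
```

```bash
python3 - <<'E'
from h import *
s=read_state();print(np.round(s["tool_pos"],3),s["opening"])
im,d=read_camera("side");cv2.imwrite("pics/s2.png",im)
for q in("guard_knob","hub_mouth","drum_wing"):
    for r in spot_point(q,"side")[:4]:print(q,round(r["conf"],2),w("side",r["point"]).round(3))
E
```

```text
[0.456 0.182 0.253] 0.09189555357507401
guard_knob 0.61 [0.477 0.323 0.146]
hub_mouth 0.77 [0.494 0.11  0.097]
drum_wing 0.84 [ 0.301 -0.299  0.103]
drum_wing 0.8 [ 0.383 -0.14   0.103]
drum_wing 0.66 [ 0.501 -0.139  0.105]
drum_wing 0.54 [ 0.418 -0.263  0.117]
```

View pics/s2.png

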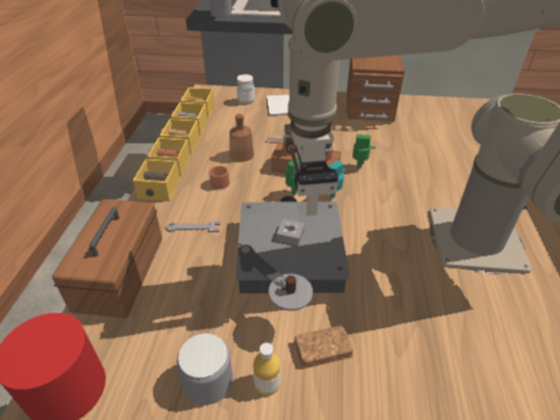

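Picture: the disc is out at (290,290), the hub with its bore is clear at (291,232), and nothing else has moved. Next to the drum, turning the yaw by −0.6 on the way.

Emit:
apply_moves(commands=[-0.4,-5.6,0,0,0,-0.075,9.3,-0.4,-5.6,0,0,0,-0.075,9.3,-0.4,-5.6,0,0,0,-0.075,9.3,-0.4,-5.6,0,0,0,-0.075,9.3,-0.4,-5.6,0,0,0,-0.075,9.3,-0.4,-5.6,0,0,0,-0.075,9.3,-0.4,-5.6,0,0,0,-0.075,9.3,0,0,0,0,0,0,9.3])

```text
t: 8.1
tool_pos: [0.4291, -0.2124, 0.2513]
orientation: [3.088, -0.447, -0.008]
force: [0.4, 1.2, 0.4]
opening: 0.0928
```

```bash
cat >> h.py <<'E'
from scipy.spatial.transform import Rotation as Ro
def need(pos,yaw):
    s=read_state();R=Ro.from_rotvec(s["orientation"]);T=Ro.from_euler('z',yaw)*Ro.from_euler('x',np.pi)
    print("t",round(float(s["t"]),2),"tcp",np.round(s["tool_pos"],4),"F",np.round(s["force"],1),"open",round(float(s["opening"]),4),"q",np.round(s["q"],2))
    print("shift cm",((np.array(pos)-s["tool_pos"])*100).round(2),"turn",(T*R.inv()).as_rotvec().round(3))
E
python3 - <<'E'
from h import *
need([.4205,-.2615,.112],-.355)
for c in("side","top"):
    im,d=read_camera(c);X=cloud(c,d)
    k=(abs(X[...,2]-.095)<.004)&(np.hypot(X[...,0]-.492,X[...,1]-.112)<.045)&(d>0)
    print(c,"hub face",k.sum(),cv2.minAreaRect(X[k][:,:2].astype(np.float32)))
    k=(abs(X[...,2]-.07)<.004)&(abs(X[...,0]-.5)<.2)&(abs(X[...,1]-.1)<.2)&(d>0)
    print(cv2.minAreaRect(X[k][:,:2].astype(np.float32)))
    cv2.imwrite(f"pics/{c}3.png",im)
    a=px(c,[.492,.112,.095]).astype(int);b=cv2.resize(im[a[1]-22:a[1]+22,a[0]-22:a[0]+22],(400,400),interpolation=cv2.INTER_CUBIC);print(a)
    cv2.imwrite(f"pics/{c}3c.png",b)
    for r in spot_point("hub_mouth",c)[:1]:print("mouth",round(r["conf"],2),w(c,r["point"]).round(4))
cv2.imwrite("pics/h3.png",np.hstack([cv2.imread("pics/side3c.png"),cv2.imread("pics/top3c.png")]))
E
```

```text
t 8.1 tcp [ 0.4291 -0.2124  0.2513] F [0.4 1.2 0.4] open 0.0928 q [-0.55 -0.22  1.77 -0.02  1.59  1.31]
shift cm [ -0.86  -4.91 -13.93] turn [ 0.02  -0.009 -0.067]
side hub face 350 ((0.4915631115436554, 0.11301229149103165), (0.059268709272146225, 0.05692242085933685), 79.4358139038086)
((0.49159327149391174, 0.11181753873825073), (0.2605157196521759, 0.2646210491657257), 7.132515907287598)
[289 228]
mouth 0.85 [0.4925 0.1104 0.0958]
top hub face 380 ((0.4921134114265442, 0.11125826835632324), (0.05593667924404144, 0.05604465305805206), 78.75013732910156)
((0.4924178719520569, 0.11150306463241577), (0.26062169671058655, 0.26027703285217285), 6.970438003540039)
[242 233]
mouth 0.56 [0.4889 0.1111 0.0924]
```

View pics/h3.png

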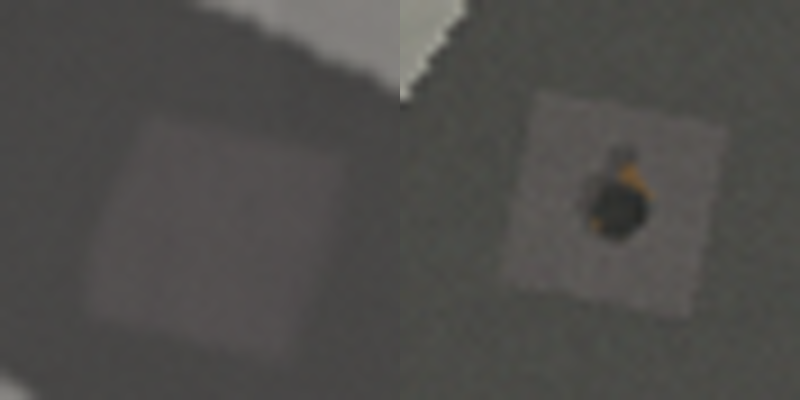

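The picture shows that the hub block is turned against the plate: the face rectangle is at about −11°, and the keyway at crop (622,155) lies up and slightly right of the bore at (617,210). So hub yaw is about −0.19, not the plate's +0.12. Hub centre is about (0.492,0.1115). On to the grasp.

Emit:
apply_moves(commands=[-0.45,-2.5,-3,0.01,-0.005,-0.033,7,-0.4,-2.4,-3,0.01,-0.005,-0.033,7,0,0,-3,0,0,0,7,0,0,0,0,0,0,7])

```text
t: 8.8
tool_pos: [0.4247, -0.2522, 0.1609]
orientation: [-3.096, 0.525, -0.008]
force: [-0.1, -0.2, 0.3]
opening: 0.0704
```

```bash
python3 - <<'E'
from h import *
need([.4205,-.2615,.107],-.355)
E
```

```text
t 8.8 tcp [ 0.4247 -0.2522  0.1609] F [-0.1 -0.2  0.3] open 0.0704 q [-0.64 -0.13  1.85  0.    1.41  1.26]
shift cm [-0.42 -0.93 -5.39] turn [-0.001  0.006 -0.019]
```

Emit:
apply_moves(commands=[-0.5,-1.1,-1,0,0.006,-0.02,7,0,0,-2.2,0,0,0,7,0,0,-2.2,0,0,0,7,0,0,0,0,0,0,7])

```text
t: 9.3
tool_pos: [0.4229, -0.2643, 0.1106]
orientation: [3.089, -0.551, 0.009]
force: [1.0, -0.2, -1.0]
opening: 0.0702
```

```bash
python3 - <<'E'
from h import *
need([.4205,-.2615,.107],-.355)
E
```

```text
t 9.3 tcp [ 0.4229 -0.2643  0.1106] F [ 1.  -0.2 -1. ] open 0.0702 q [-0.66 -0.07  1.9  -0.    1.31  1.26]
shift cm [-0.24  0.28 -0.36] turn [ 0.005  0.005 -0.002]
```

Emit:
apply_moves(commands=[-0.25,0.25,-0.4,0,0,0,7,0,0,0,0,0,0,2,0,0,0,0,0,0,2,0,0,0,0,0,0,2,0,0,0,0,0,0,2,0,0,0,0,0,0,2], squeeze=35)

```text
t: 10.05
tool_pos: [0.4225, -0.2633, 0.1109]
orientation: [3.086, -0.55, 0.018]
force: [0.9, 2.6, 1.5]
opening: 0.0244
```

Emit:
apply_moves(commands=[0,0,0,0,0,0,2,0,0,0,0,0,0,2])

```text
t: 10.3
tool_pos: [0.4225, -0.2632, 0.1108]
orientation: [3.086, -0.55, 0.018]
force: [0.1, 0.4, 0.7]
opening: 0.0241
```

```bash
python3 - <<'E'
from h import *
need([.4205,-.2615,.107],-.355)
E
```

```text
t 10.3 tcp [ 0.4225 -0.2632  0.1108] F [0.1 0.4 0.7] open 0.0241 q [-0.66 -0.08  1.91 -0.    1.31  1.26]
shift cm [-0.2   0.17 -0.38] turn [ 0.009  0.01  -0.002]
```

Gripped at 24 mm. I lift it out.

Emit:
apply_moves(commands=[0,0,2,0,0,0,2,0,0,3,0,0,0,2,0,0,3.5,0,0,0,2,0,0,4,0,0,0,2,0,0,4,0,0,0,2,0,0,2,0,0,0,2,0,0,0,0,0,0,2])

```text
t: 11.18
tool_pos: [0.4189, -0.2608, 0.2967]
orientation: [3.09, -0.551, 0.004]
force: [0.1, -0.2, -2.2]
opening: 0.0237
```

```bash
python3 - <<'E'
from h import *
need([.492,.1115,.27],-.195)
E
```

```text
t 11.18 tcp [ 0.4189 -0.2608  0.2967] F [ 0.1 -0.2 -2.2] open 0.0237 q [-0.66 -0.18  1.66 -0.    1.67  1.26]
shift cm [ 7.31 37.23 -2.67] turn [0.003 0.002 0.158]
```

Emit:
apply_moves(commands=[1.1,5.4,-0.3,0,0,0.02,2,1.1,5.4,-0.3,0,0,0.02,2,1.1,5.4,-0.3,0,0,0.02,2,1.1,5.4,-0.3,0,0,0.02,2,1.1,5.4,-0.3,0,0,0.02,2,1.1,5.4,-0.3,0,0,0.02,2,1,5,-0.3,0,0,0.02,2,0,0,0,0,0,0,2])

```text
t: 12.18
tool_pos: [0.4892, 0.1246, 0.2591]
orientation: [3.12, -0.333, -0.024]
force: [0.4, -1.1, -3.1]
opening: 0.0239
```

```bash
python3 - <<'E'
from h import *
need([.492,.1115,.225],-.195)
E
```

```text
t 12.18 tcp [0.4892 0.1246 0.2591] F [ 0.4 -1.1 -3.1] open 0.0239 q [ 0.15 -0.13  1.67  0.    1.61  1.93]
shift cm [ 0.28 -1.31 -3.41] turn [ 0.002 -0.016  0.018]
```

Emit:
apply_moves(commands=[0.3,-1.4,-2,0,-0.016,0.02,2,0,0,-2,0,0,0,2,0,0,0,0,0,0,2,0,0,0,0,0,0,2])

```text
t: 12.68
tool_pos: [0.4898, 0.1085, 0.2134]
orientation: [3.122, -0.3, -0.009]
force: [0.2, -0.0, -1.7]
opening: 0.0236
```

```bash
python3 - <<'E'
from h import *
need([.492,.1115,.215],-.195)
out=[]
for c in("side","top"):
    im,d=read_camera(c);X=cloud(c,d);s=read_state()["tool_pos"]
    for q in("drum","drum_tip","drum_wing","hub_mouth"):
        for r in spot_point(q,c)[:6]:
            Y=w(c,r["point"])
            if np.hypot(Y[0]-.49,Y[1]-.11)<.05:print(c,q,round(r["conf"],2),Y.round(4))
    k=(np.hypot(X[...,0]-s[0],X[...,1]-s[1])<.05)&(d>0)
    for lo,hi in((.125,.155),(.168,.2),(.2,.212)):
        p=X[k&(X[...,2]>lo)&(X[...,2]<hi)]
        if len(p)>5:print(c,lo,len(p),p.min(0).round(4),p.max(0).round(4),np.median(p,0).round(4))
    a=px(c,[.492,.112,.15]).astype(int);out.append(cv2.resize(im[a[1]-35:a[1]+35,a[0]-35:a[0]+35],(400,400),interpolation=cv2.INTER_CUBIC))
    np.save(f"pics/{c}4.npy",d);cv2.imwrite(f"pics/{c}4.png",im)
cv2.imwrite("pics/h4.png",np.hstack(out))
E
```

```text
t 12.68 tcp [0.4898 0.1085 0.2134] F [ 0.2 -0.  -1.7] open 0.0236 q [ 0.12 -0.13  1.76 -0.    1.52  1.88]
shift cm [0.22 0.3  0.16] turn [ 0.005 -0.006 -0.003]
side drum 0.58 [0.4853 0.1115 0.1628]
side drum_tip 0.81 [0.4831 0.1092 0.1186]
side drum_tip 0.67 [0.4936 0.1113 0.099 ]
side drum_wing 0.59 [0.486  0.1085 0.2205]
side hub_mouth 0.75 [0.4913 0.1065 0.096 ]
side 0.125 51 [0.4779 0.1073 0.1254] [0.5003 0.1202 0.1463] [0.4871 0.1167 0.1358]
side 0.168 255 [0.4601 0.099  0.168 ] [0.5294 0.1396 0.2   ] [0.4845 0.1327 0.1843]
side 0.2 169 [0.4613 0.098  0.2   ] [0.5295 0.1395 0.2119] [0.4898 0.1226 0.2026]
```

View pics/h4.png

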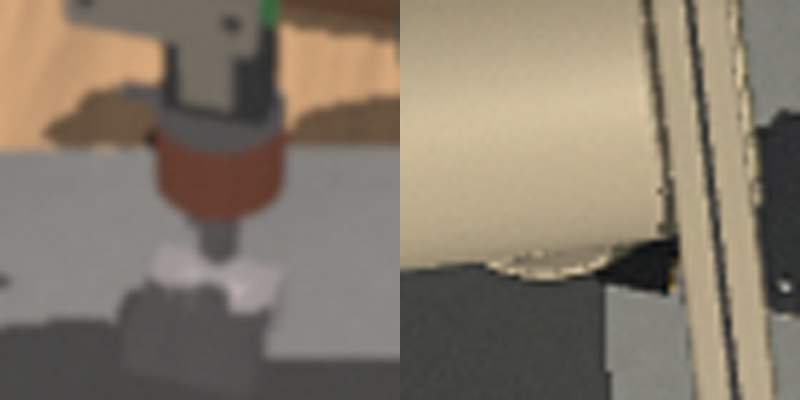

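The side crop shows the drum at (220,170) and its shaft at (217,240) above the hub face at (215,275). The arm blocks the top view. I fit the drum's axis to the side depth, and the hub face in the same camera so calibration errors cancel.

```bash
python3 - <<'E'
from h import *
from scipy.optimize import least_squares
d=np.load("pics/side4.npy");im=cv2.imread("pics/side4.png");X=cloud("side",d);tcp=np.array([.4898,.1085])
hsv=cv2.cvtColor(im,cv2.COLOR_BGR2HSV)
k=(np.hypot(X[...,0]-.488,X[...,1]-.11)<.045)&(d>0)
def fit(m,r):
    p=X[m][:,:2];f=lambda c:np.hypot(p[:,0]-c[0],p[:,1]-c[1])-r
    s=least_squares(f,tcp,loss="soft_l1",f_scale=.001);print(len(p),s.x.round(4),"rms",np.sqrt(np.mean(s.fun**2)).round(4))
fit(k&(X[...,2]>.166)&(X[...,2]<.195)&(hsv[...,1]>80),.027)
fit(k&(X[...,2]>.124)&(X[...,2]<.152),.009)
p=X[k&(X[...,2]>.16)&(hsv[...,1]>80)];print("drum z range",np.percentile(p[:,2],[1,99]))
# axis by silhouette in image: columns of rust drum
m=k&(X[...,2]>.166)&(X[...,2]<.195)&(hsv[...,1]>80);v,u=np.nonzero(m)
for r in range(v.min(),v.max()+1,3):
    q=u[v==r];print(r,q.min(),q.max(),(q.min()+q.max())/2)
for z in(.166,.18,.2):print(z,px("side",[.4898,.1085,z]).round(1))
# hub from current side picture: front edge/left/right columns from earlier frame
im3=cv2.imread("pics/side3.png");
E
```

```text
207 [0.4874 0.1095] rms 0.0011
54 [0.4868 0.1098] rms 0.0015
drum z range [0.16617496 0.46142689]
199 304 304 304.0
202 283 304 293.5
205 283 303 293.0
208 283 303 293.0
211 285 301 293.0
0.166 [291.6 205.5]
0.18 [291.7 200.9]
0.2 [291.9 194.3]
```

Emit:
apply_moves(commands=[0.45,0.25,-0.8,0.005,-0.006,-0.003,2,0,0,-0.8,0,0,0,2,0,0,0,0,0,0,2])

```text
t: 13.55
tool_pos: [0.4946, 0.1119, 0.1961]
orientation: [-3.126, 0.304, -0.0]
force: [0.2, -0.6, -2.7]
opening: 0.0237
```

```bash
python3 - <<'E'
from h import *
need([.4944,.1109,.194],-.195)
E
```

```text
t 13.55 tcp [0.4946 0.1119 0.1961] F [ 0.2 -0.6 -2.7] open 0.0237 q [ 0.12 -0.11  1.77  0.    1.48  1.89]
shift cm [-0.02 -0.1  -0.21] turn [-0.001  0.    -0.001]
```

Emit:
apply_moves(commands=[0,-0.1,-0.3,0,0,0,2,0,0,-0.3,0,0,0,2,0,0,-0.3,0,0,0,2,0,0,0,0,0,0,2])

```text
t: 14.05
tool_pos: [0.4945, 0.1108, 0.1863]
orientation: [-3.126, 0.304, 0.0]
force: [0.5, -0.3, -2.9]
opening: 0.024
```

Emit:
apply_moves(commands=[0,0,-0.3,0,0,0,2,0,0,-0.3,0,0,0,2,0,0,0,0,0,0,2])

```text
t: 14.42
tool_pos: [0.4946, 0.1108, 0.1801]
orientation: [-3.126, 0.304, -0.0]
force: [0.1, -0.0, -2.4]
opening: 0.0239
```

Emit:
apply_moves(commands=[0,0,-0.3,0,0,0,2,0,0,-0.3,0,0,0,2,0,0,-0.3,0,0,0,2,0,0,0,0,0,0,2])

```text
t: 14.92
tool_pos: [0.4946, 0.1108, 0.1704]
orientation: [-3.126, 0.304, -0.0]
force: [1.5, -0.6, -1.0]
opening: 0.0238
```

Emit:
apply_moves(commands=[0,0,-0.3,0,0,0,2,0,0,-0.3,0,0,0,2,0,0,0,0,0,0,2])

```text
t: 15.3
tool_pos: [0.4946, 0.1108, 0.164]
orientation: [-3.126, 0.304, -0.0]
force: [-0.4, -0.6, -2.3]
opening: 0.0238
```

The key is in: z is about 18 mm and there is no reaction force. I push on against the ejector.

Emit:
apply_moves(commands=[0,0,-0.3,0,0,0,2,0,0,-0.3,0,0,0,2,0,0,-0.3,0,0,0,2,0,0,-0.3,0,0,0,2,0,0,0,0,0,0,2], squeeze=50)

```text
t: 15.92
tool_pos: [0.4952, 0.1108, 0.1523]
orientation: [-3.126, 0.304, -0.003]
force: [-2.8, -1.1, 1.7]
opening: 0.0237
```

Emit:
apply_moves(commands=[-0.05,0,-0.3,0,0,0,2,0,0,-0.3,0,0,0,2,0,0,-0.3,0,0,0,2,0,0,0,0,0,0,2])

```text
t: 16.42
tool_pos: [0.4955, 0.1109, 0.1468]
orientation: [-3.125, 0.304, -0.006]
force: [-3.8, -1.1, 7.1]
opening: 0.0236
```

Emit:
apply_moves(commands=[-0.1,0,-0.3,0,0,0,2,0,0,-0.3,0,0,0,2,0,0,-0.3,0,0,0,2])

```text
t: 16.8
tool_pos: [0.4957, 0.1111, 0.146]
orientation: [-3.125, 0.303, -0.013]
force: [-15.9, -3.3, 27.0]
opening: 0.0234
```

Emit:
apply_moves(commands=[-0.15,0,-0.1,0,0,0,2,0,0,-0.1,0,0,0,2])

```text
t: 17.05
tool_pos: [0.4951, 0.111, 0.1465]
orientation: [-3.125, 0.303, -0.017]
force: [-3.2, -0.1, 8.0]
opening: 0.0237
```

```bash
python3 - <<'E'
from h import *
from scipy.optimize import least_squares
need([.4944,.1109,.1458],-.195)
im,d=read_camera("side");X=cloud("side",d);hsv=cv2.cvtColor(im,cv2.COLOR_BGR2HSV)
k=(np.hypot(X[...,0]-.49,X[...,1]-.112)<.045)&(d>0)&(hsv[...,1]>80)&(X[...,2]>.09)&(X[...,2]<.14)
p=X[k];s=least_squares(lambda c:np.hypot(p[:,0]-c[0],p[:,1]-c[1])-.027,[.49,.11],loss="soft_l1",f_scale=.001);print(len(p),s.x.round(4),np.percentile(p[:,2],[1,50,99]).round(4))
for r in spot_point("guard_knob","side")[:1]:print("knob",w("side",r["point"]).round(3))
for q in("drum","drum_wing"):
  for r in spot_point(q,"side")[:6]:
    Y=w("side",r["point"])
    if np.hypot(Y[0]-.49,Y[1]-.11)<.05:print(q,round(r["conf"],2),Y.round(4))
a=px("side",[.492,.112,.12]).astype(int);cv2.imwrite("pics/s5.png",cv2.resize(im[a[1]-45:a[1]+45,a[0]-45:a[0]+45],(540,540),interpolation=cv2.INTER_CUBIC))
E
```

```text
t 17.05 tcp [0.4951 0.111  0.1465] F [-3.2 -0.1  8. ] open 0.0237 q [ 0.12 -0.09  1.84 -0.    1.38  1.88]
shift cm [-0.07 -0.01 -0.07] turn [-0.001  0.011 -0.002]
217 [0.4926 0.1125] [0.0974 0.1155 0.1322]
knob [0.475 0.325 0.143]
drum 0.94 [0.4904 0.1173 0.0955]
drum_wing 0.78 [0.4897 0.1112 0.1554]
drum_wing 0.72 [0.4938 0.1109 0.0962]
```

View pics/s5.png

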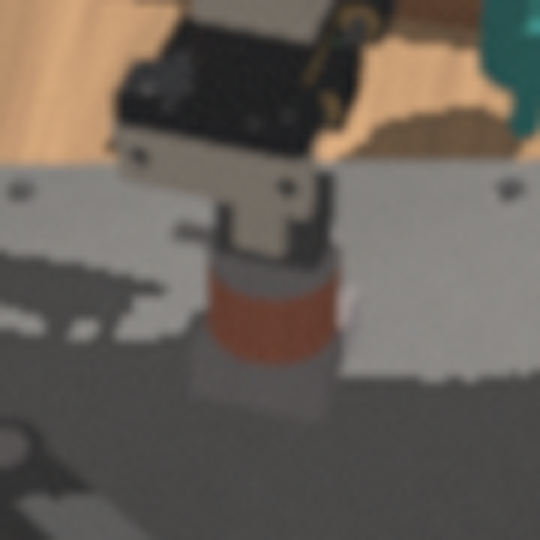

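Picture: the drum (272,315) sits flat on the hub face (265,380) with the pointer at the key side (190,230). A final hold with a firm downward push, correcting the small tilt.

Emit:
apply_moves(commands=[-0.1,0,-0.2,0,0.012,0,2,0,0,-0.25,0,0,0,2,-0.03,0,-0.2,0,0,0,2], squeeze=58)

```text
t: 17.62
tool_pos: [0.4956, 0.1111, 0.1461]
orientation: [-3.125, 0.303, -0.006]
force: [-8.6, -0.9, 15.1]
opening: 0.0234
```

```bash
python3 - <<'E'
from h import *
need([.4944,.1109,.1458],-.195)
for i in range(4):
    im,d=read_camera("side");s=read_state();print(np.round(s["tool_pos"],4),np.round(s["force"],1))
X=cloud("side",d);hsv=cv2.cvtColor(im,cv2.COLOR_BGR2HSV)
k=(np.hypot(X[...,0]-.49,X[...,1]-.112)<.045)&(d>0)&(hsv[...,1]>80)&(X[...,2]>.09)&(X[...,2]<.14)
print(np.percentile(X[k][:,2],[1,50,99]).round(4))
need([.4944,.1109,.1458],-.195)
E
```

```text
t 17.62 tcp [0.4956 0.1111 0.1461] F [-8.6 -0.9 15.1] open 0.0234 q [ 0.12 -0.08  1.83  0.    1.38  1.88]
shift cm [-0.12 -0.02 -0.03] turn [-0.001  0.004 -0.002]
[0.4956 0.1111 0.1461] [-8.9 -1.1 18.9]
[0.4956 0.1111 0.1461] [-8.7 -1.3 18.3]
[0.4956 0.1111 0.1461] [-9.8 -2.  17.6]
[0.4956 0.1111 0.1461] [-9.6 -1.  18.2]
[0.0979 0.1156 0.1321]
t 17.82 tcp [0.4956 0.1111 0.1461] F [-9.6 -1.  18.2] open 0.0236 q [ 0.12 -0.08  1.83  0.    1.38  1.88]
shift cm [-0.12 -0.02 -0.03] turn [-0.001  0.004 -0.002]
```

```bash
python3 - <<'E'
from h import *
print(close_job())
E
```

```text
the job is handed in; nothing more can be done
None
```

The keyed drum is in the hub with its key in the keyway. It was gripped and pressed home when I handed in at about 17.8 s. I got no verdict back.

**What I did:**
- **Guard:** I swung it out by its knob to about a quarter turn.
- **Drum:** I took the rust-brown keyed drum from the rack by its wing. It was already lined up with the keyway, so no turning search was needed.
- **Keyway direction:** The hub block sits at about −0.19 rad while the sander plate is at +0.12. I aligned the drum to the hub face and keyway, not the plate.

**Last checks:**
- **Seating:** The tool stopped at z = 0.1461 m, against 0.1458 m expected for home. It stayed there under both 18 N and 27 N, so it is a hard stop.
- **Tilt and turn:** The tool was tilted about 0.004 rad and about 0.002 rad off the hub's yaw.
- **Grip:** The jaws were at 23.6 mm, with the squeeze set to 58 N.
- **Guard:** The last look showed the knob at (0.475, 0.325), well clear of the hub.

**What didn't fully agree:**
- **Sideways force:** About 9 N in −x remained, so the tool is pressing slightly to one side in the bore. Its position was steady.
- **Camera reading:** In the side depth, the drum's lower edge read 0.097–0.098 m instead of 0.095 m. I put that down to camera noise, because the hard stop says it is home.

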